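# Seal the spark box's ash pan with its draw latch

## Robot

A 7-joint arm with a two-finger parallel gripper is mounted at the origin on the work surface. World frame = base frame: x ahead of the robot, y to its left, z up, the work surface at z = 0. Lengths are in m, angles in rad, forces in N, time in s.
With the tool pointing down it reaches from about 0.425 to 0.925 m from the base axis. Payload 6.8 kg.
Tool frame: the origin (TCP) lies midway between the tips of the shut fingers; the grasp point (between the pads) lies arm.tcp_to_grasp behind it (arm.tcp_to_grasp is the distance from the TCP to the grasp point, in m); z points along the fingers, y is the line along which they close (so a half turn about z gives the same grasp; the last joint's range is limited). The gripper opens to 88 mm and grips with 3 to 60 N. Pads are 20 mm wide; open, the fingers measure 115 mm over their backs; the gripper's body (75 mm by 178 mm) begins 61 mm behind the grasp point.
Start: joints at [1.086, 0.477, 0.022, 1.555, -0.011, 1.109, -0.083], TCP at [0.248, -0.628, 0.223] pointing down, gripper open.
Joint ranges: [-2.96, 2.96], [-0.34, 2.1], [-1.41, 1.46], [0.24, 2.44], [-1.37, 4.51], [0.17, 1.92], [-2.96, 2.96]. Speed limits (rad/s): [2.39, 2.39, 3.14, 3.14, 3.14, 3.14, 3.14].

## Interface

Orientations are given as a unit quaternion [x, y, z, w].
In Python, from plant import arm gives the robot as it stands.
- The arm moves only by the shell command python3 -m pendant 'ROWS' [OPENING]. ROWS is JSON, one flat list of numbers, 4 for each row, row after row: the shift along the tool's x, y, z scaled (see below), then the turn about the tool's z scaled (see below). In form: [x, y, z, spin, x, y, z, spin, ...]. A call has exactly 10 rows; each row is the pose to reach, as a shift and turn from the pose commanded when the call began, along the tool's axes at that moment; what a row does not reach only later rows make up. The controller multiplies each number of a shift by 0.2 m and each number of a turn by 45 degrees. A row lasts 1/8 s, in which the tool goes at most 62.5 mm and 10.7 degrees, less where a joint would pass 70% of its speed; a pose out of reach is approached as far as the arm can. A call with a number of a shift or a turn outside -1 to 1 is refused whole. A call with a gripper value outside its range is refused whole. OPENING is the closure, from 0 (fully open) to 1 (shut), set as the call begins (- or left out, the last holds). The fingers move at their own pace and stop on an object; the grip force is fixed at half the most. Time passes only in rows, so rows that repeat a pose let the fingers close, or fill a call up. It gives the time, the measured TCP pose, the force, the opening and the grip force at its end, in the units of the state.
- arm.sense(): the state, without advancing time (a new reading comes with each control period).
- arm.get_image(name): name is "scene" or "side" or "wrist"; returns a dict with "img" (384x512x3 uint8, red, green, blue), "fx", "fy", "cx", "cy" (pixels), "rvec" (rotation vector, rad) and "tvec" (3), from world to camera coordinates, as OpenCV has them. Camera axes: x right, y down, z forward; pixel columns grow to the right and rows downward; lengths in m; the calibration is good to about 2 mm. A picture is of the moment at which its call begins. There is no depth.
- arm.hand_in(): hands the job in; it is judged then, once.
The state is a dict: "time_s": time; "qpos": joint angles; "qvel": joint speeds; "tau": joint torques, N m; "position": TCP position; "orientation": TCP orientation; "ft_force": force on the tool from outside, world axes, zero at the start; "torque": the same for the moment, N m; "gripper_width": finger opening in m; "finger_force": force on a finger pad.
Only numpy, scipy, OpenCV 4.12 (cv2) and the standard library are available. Lean on these libraries where they do the work, as an engineer would, in place of code of your own. Each camera call takes 0.05 s, during which the arm holds its last target. There are 200 camera calls.

## Task

Close up the spark box of the belt grinder: slide the ash pan home against its gasket without slamming it, hook the cross pin of the draw latch's bail into the keeper, in under its lip, feeling for the keeper's height and without forcing its tongue or lip, then push the lever over centre until it rests flat on its stop and the gasket is clamped, pressing no harder than that takes. Leave the tools and parts lying around where they are.

Things in the scene. Friction and masses are not known exactly. Their poses are not given: they have to be found in the camera images.
- dustbox: Grey sheet-steel spark box, 300 deep (x) x 270 wide (y) x 120 mm high, fixed. Origin: centre of its underside; its -x side is the front with the pan, z up. A steel inlet collar (100 mm wide, 50 mm tall) stands on the top 85 mm behind the middle (+x). The draw latch lies on the top along the box's x axis, in the middle (y = 0); its moving parts turn about axes along the box's y.
- pan (a joint): How far the ash pan is pulled out of the front, m, towards the box's -x. 0: its front just meets the rubber gasket; below 0 the gasket is squeezed (about 22 N per mm). It slides with some 4 N of friction and stays where it is left. Clamped by the latch it reads about -0.003.
- pan_front (a point): Middle of the pan's outer front face (256 mm wide, from 8 to 120 mm above the bench; a bar handle stands 31 mm out of its middle 100 mm, 50 mm up), a point 95 mm above the bench. The pan can be pushed anywhere on this face beside the latch, e.g. 90 mm to either side. The front is 32 mm thick.
- bail: The latch's bail: two flat steel side bars 38 mm apart over all with a cross pin at the far end. Origin: its hinge on the lever, 20 mm from the lever's pivot. With the lever at angle q this hinge lies at pivot + 20 mm x (cos(q - 0.244), sin(q - 0.244)) in the box's (x, z). The hinge is stiff (0.04 N m): the bail stays where it is put, at the start raised and pointing to the front.
- bail_pin (a point): Centre of the bail's cross pin, 91 mm from the bail's hinge. The pin lies along the box's y, 7 mm thick; its two round 10 mm heads stand out beside the bars, 53 mm over both. Gripped by the heads the bail can turn between the fingers, and the lever follows it; dragging both along takes some 5 N, and pushing the pin to the back also presses it down.
- lever (a joint): Angle of the latch lever, rad. 0: lying flat to the back (+x) on its stop, closed; grows as it rises (1.57 upright) and on to the front, up to 2.1. Stiff hinge (0.04 N m): stays where it is left. With the pin seated it stands at about 1.0; pushing it down then draws the pan in and needs some 5 N at the grip, most near 0.65 rad; past centre (0.2 to 0.35 rad) it goes down by itself.
- lever_pivot (a point): Centre of the lever's pivot, 32 mm above the box's top.
- lever_grip (a point): A point on the axis of the lever's round black plastic grip (14 mm thick), 78 mm out from the pivot along the lever and 6 mm above the lever's line through the pivot (when closed); the grip's end is 95 mm from the pivot.
- latch_stop: Rubber-capped stop post under the lever, 62 mm behind the pivot; origin: centre of its top, 29 mm above the box's top. The closed lever rests on it. It is a light post: it gives way above about 60 N, which some 40 N on the grip make.
- knife_blank: Steel knife blank, 235 x 32 x 4 mm, lying on the box's top near its right edge. Origin on its underside. Leave it.
- wax_tin: Round tin, 50 mm wide, 22 mm high, on the box's top on the left. Origin: centre of its underside. Leave it.
- belt_stick: Tan rubber belt-cleaning stick, 160 x 36 x 36 mm, on the bench left of the box. Origin: centre of its underside. Leave it.
- handle_scale: Dark wood slab, 125 x 38 x 9 mm, on the bench right of the box. Origin: centre of its underside. Leave it.
- handle_block: Dark wood block, 130 x 45 x 28 mm, on the bench far right. Leave it.
- spanner: Steel spanner, 190 mm long, on the bench on the left. Leave it.
- flat_file: File with a wooden handle, 320 mm long, on the bench far left. Leave it.
- rivet_jar: Glass jar, 60 mm wide, 75 mm high, on the bench far right. Leave it.
- keeper_mid (a point): Point on the pan where the bail pin's centre lies when seated, if the keeper stands at mid height: 29 mm above the pan's top; axes as the box's. The keeper, a steel hook 20 mm wide (y) open to the front (-x), is bolted to its riser through upright slots: its height is set anew on every box, up to 8 mm above or below mid; this point does not show it, nor does any other reading.
- keeper_riser (a point): Top middle of the upright plate (30 x 4 mm, 50 mm high) on the pan that carries the keeper. Keeper, measured from the true seat: web face x = +3.5 mm; lip overhangs to x = -3.5, underside z = +6, top +10 (thin bent-up edge to x = -8, z = +13); below it a tongue, top z = -3.5, out to x = -16.5. Lay the 7 mm pin on the tongue, slide it in under the lip. Over 15 N bends tongue or lip.

How it is judged:
By the outcome, as a careful person would: the job done as asked, in the order asked, and still so for the second after the job is handed in, with the robot touching nothing.
It also fails if it takes over 72 s, if anything falls off the work surface, if the arm or the gripper's body presses on something with over 40 N, if the wrist force passes 120 N, or if a joint passes its speed limit or range.

## Working session

There is one attempt and no reset: what is moved stays moved. The work goes in short steps, Python scripts to look and compute and a shell command to move; the robot and the scene stay as the last step left them, time stands still between calls to the robot, and variables do not carry over. Pictures are saved under pics/ and viewed, at most 10 in all, crops included, and the job is handed in when it is done.

```bash
ls; mkdir -p pics
python3 - <<'E'
from plant import arm
import cv2,numpy as np
s=arm.sense(); print({k:np.round(v,3) for k,v in s.items()}, arm.tcp_to_grasp)
ims=[]
for n in ["scene","side"]:
    d=arm.get_image(n); cv2.imwrite(f"pics/{n}0.png",cv2.cvtColor(d["img"],cv2.COLOR_RGB2BGR))
    np.savez(f"pics/{n}0.npz",**d)
    print(n,d["fx"],d["cx"],d["cy"],d["rvec"],d["tvec"])
E
```

```text
pics
{'time_s': np.float64(0.0), 'qpos': array([ 1.086,  0.478,  0.022,  1.556, -0.012,  1.109, -0.083]), 'qvel': array([ 0.   , -0.001, -0.   , -0.001,  0.   ,  0.   ,  0.002]), 'tau': array([ 0.0000e+00, -5.8284e+01,  1.5350e+00, -2.7261e+01, -5.4000e-02,
        1.7000e-02,  0.0000e+00]), 'position': array([ 0.248, -0.627,  0.222]), 'orientation': array([ 0.982,  0.187, -0.   , -0.001]), 'ft_force': array([ 0.46 , -0.222, -0.255]), 'torque': array([0.044, 0.051, 0.033]), 'finger_force': np.float64(0.0), 'gripper_width': np.float64(0.088)} 0.0187
scene 378.4893200608133 249.3590185567591 191.10176098585777 [ 1.54375868  1.83862909 -0.90769207] [ 0.07971573 -0.24061778  1.81381568]
side 361.2601571765308 253.82508795202102 193.59956310448925 [ 0.26566443 -2.87301185  1.02632499] [0.60619426 0.13855501 1.08815972]
```

Run:
```python
import cv2
for n in ["scene","side"]:
    a=cv2.imread(f"pics/{n}0.png"); cv2.imwrite(f"pics/{n}0b.png",cv2.resize(a,(768,576),interpolation=cv2.INTER_CUBIC))
```

```text
(no output)
```

View pics/scene0b.png

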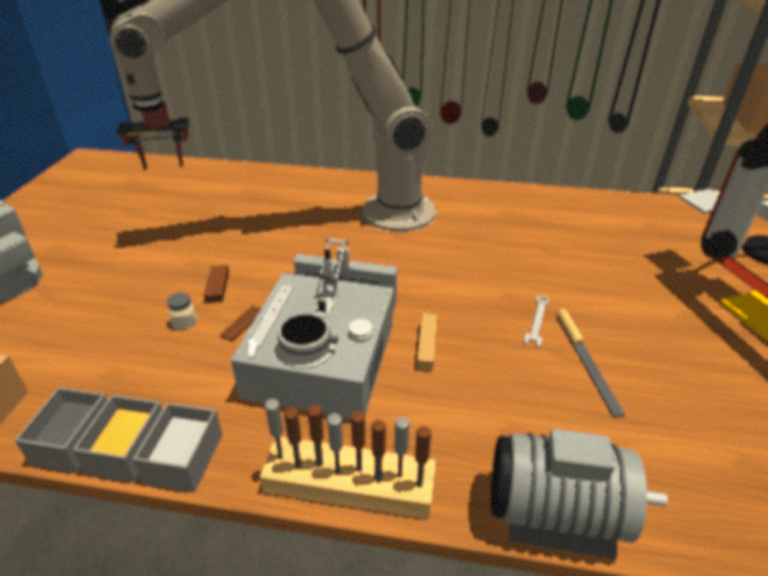

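View pics/side0b.png

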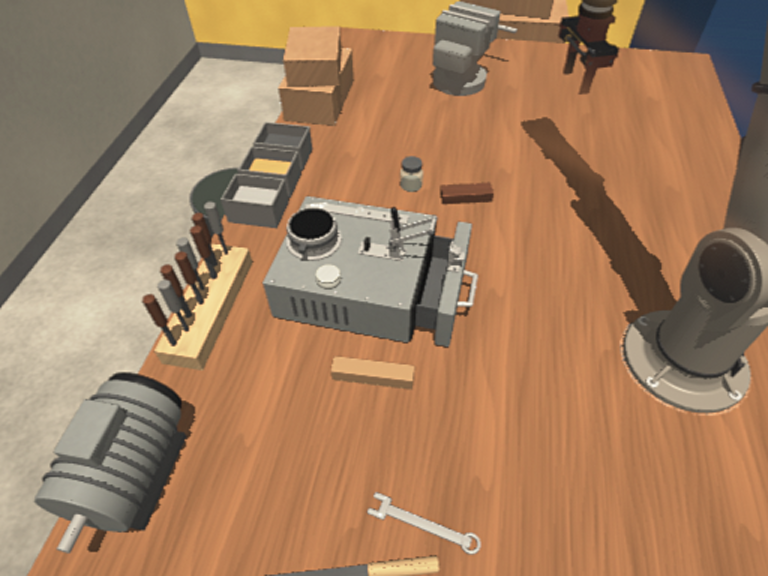

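The box's front faces the robot, its pan is pulled out by a few cm, the lever is upright (side, at about 395,215 in the 1.5x view) and the bail points towards the robot. I'll enlarge both views.

Run:
```python
import cv2,numpy as np
a=cv2.imread("pics/side0.png")[125:235,170:330]; a=cv2.resize(a,(800,550),interpolation=cv2.INTER_CUBIC)
cv2.imwrite("pics/c_side.png",a)   # 5x, offset 170,125
b=cv2.imread("pics/scene0.png")[150:280,150:280]; b=cv2.resize(b,(598,598),interpolation=cv2.INTER_CUBIC)
cv2.imwrite("pics/c_scene.png",b)  # 4.6x, offset 150,150
```

```text
(no output)
```

View pics/c_side.png

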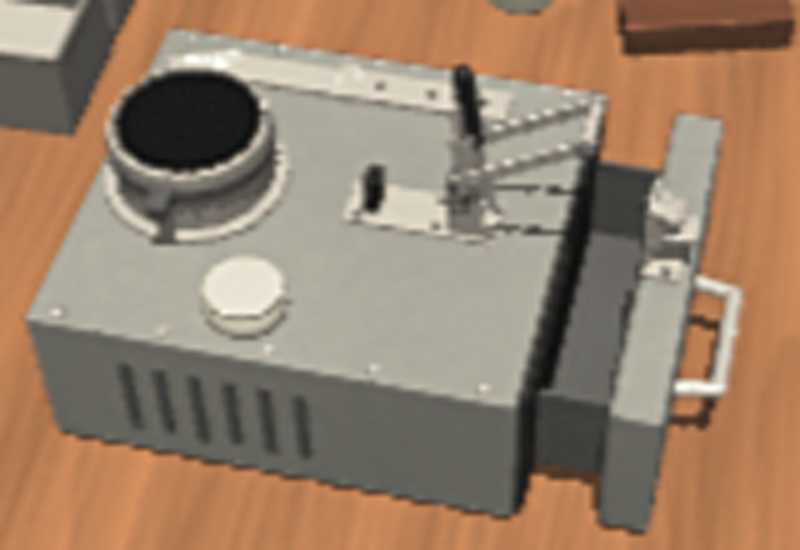

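View pics/c_scene.png

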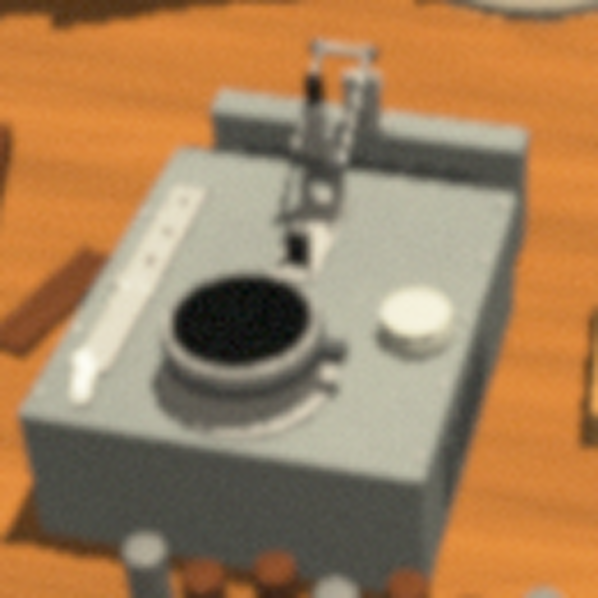

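Side crop: box-top corners at (168,30), (28,318), (525,405) and (607,95); bail pin heads at about (590,100) and (590,148); lever end at (463,68). Scene crop: pin heads at (318,45) and (372,52), stop at (297,238), lever end at (314,75). I'll fit the pose to both views.

```bash
cat > fit.py <<'E'
import cv2,numpy as np
from scipy.optimize import least_squares
C={n:np.load(f"pics/{n}0.npz") for n in("side","scene")}
def proj(n,P):
    d=C[n];K=np.array([[d["fx"],0,d["cx"]],[0,d["fy"],d["cy"]],[0,0,1.]])
    return cv2.projectPoints(np.array(P,float).reshape(-1,1,3),d["rvec"],d["tvec"],K,None)[0].reshape(-1,2)
px=lambda n,c:(np.array(c)+.5)/(5 if n=="side" else 4.6)-.5+np.array([170,125] if n=="side" else [150,150])
M={"side":{"br":(168,30),"bl":(28,318),"fl":(525,405),"fr":(607,95),"bl0":(65,432),"pr":(722,122),"pl":(661,428),"pl0":(645,530),
  "lend":(463,68),"hl":(590,148),"hr":(590,100),"stop":(374,168)},
 "scene":{"fr":(183,150),"fl":(527,190),"br":(22,415),"bl":(430,485),"br0":(42,537),"pr":(220,92),"pl":(527,130),
  "lend":(314,73),"hr":(318,45),"hl":(372,52),"stop":(297,236)}}
def model(p):
    x,y,yaw,e,pv,q,b,*_=p
    h=(pv+.02*np.cos(q-.244),.152+.02*np.sin(q-.244)); pin=(h[0]-.091*np.cos(b),h[1]+.091*np.sin(b))
    f=-.15-.032-p[7]-e
    L={"br":(.15,-.135,.12),"bl":(.15,.135,.12),"fl":(-.15,.135,.12),"fr":(-.15,-.135,.12),"bl0":(.15,.135,0),"br0":(.15,-.135,0),
    "pr":(f,-.128,.12),"pl":(f,.128,.12),"pl0":(f,.128,.008),"stop":(pv+.062,0,.149),
    "lend":(pv+.095*np.cos(q)-.006*np.sin(q),0,.152+.095*np.sin(q)+.006*np.cos(q)),
    "hl":(pin[0],.0265,pin[1]),"hr":(pin[0],-.0265,pin[1])}
    c,s=np.cos(yaw),np.sin(yaw)
    return {k:(x+c*a-s*d,y+s*a+c*d,z) for k,(a,d,z) in L.items()}
def res(p):
    W=model(p);r=[]
    for n in M:
        k=list(M[n]);r+=list((proj(n,[W[i] for i in k])-np.array([px(n,M[n][i]) for i in k])).ravel())
    return np.array(r+[(p[7]-.0)*0])
if __name__=="__main__":
    s=least_squares(lambda p:res(np.r_[p,0.]),[.7,-.05,0,.04,-.07,1.6,.3],loss="soft_l1")
    print("x y yaw e(incl gasket) pv q b",s.x.round(4)); r=res(np.r_[s.x,0.])[:-1].reshape(-1,2); i=0
    for n in M:
        for k in M[n]: print(n,k,r[i].round(1),end="; ");i+=1
    W=model(np.r_[s.x,0.]); print({k:np.round(W[k],4) for k in W})
E
python3 fit.py
```

```text
x y yaw e(incl gasket) pv q b [ 0.6895 -0.079  -0.0448  0.0472 -0.0906  1.4566  0.5572]
side br [ 0.6 -0.6]; side bl [-0.3  0.3]; side fl [-0.9  0.6]; side fr [-1.  -0.7]; side bl0 [-0.8  1.4]; side pr [-0.4 -1.1]; side pl [-0.1 -1. ]; side pl0 [-0.   0.5]; side lend [-0.1 -0.2]; side hl [-1.5  1.4]; side hr [ 1.7 -1.5]; side stop [-0.5  1.2]; scene fr [-0.8 -1.5]; scene fl [-1.4 -0.3]; scene br [-0.5 -1. ]; scene bl [-0.5 -1.6]; scene br0 [ 1.1 -0.3]; scene pr [ 0.2 -0.8]; scene pl [ 0.9 -0.5]; scene lend [ 0.1 -0.2]; scene hr [-1.6 -0.1]; scene hl [1.8 0.2]; scene stop [ 0.4 -0.6]; {'br': array([ 0.8333, -0.2206,  0.12  ]), 'bl': array([0.8454, 0.0491, 0.12  ]), 'fl': array([0.5457, 0.0626, 0.12  ]), 'fr': array([ 0.5336, -0.2072,  0.12  ]), 'bl0': array([0.8454, 0.0491, 0.    ]), 'br0': array([ 0.8333, -0.2206,  0.    ]), 'pr': array([ 0.4548, -0.1966,  0.12  ]), 'pl': array([0.4663, 0.0591, 0.12  ]), 'pl0': array([0.4663, 0.0591, 0.008 ]), 'stop': array([ 0.661 , -0.0777,  0.149 ]), 'lend': array([ 0.6039, -0.0752,  0.2471]), 'hl': array([ 0.5301, -0.0454,  0.2189]), 'hr': array([ 0.5277, -0.0983,  0.2189])}
```

```bash
cat > go.py <<'E'
import numpy as np,sys
from plant import arm
# box frame: helper converts box coords (m) to world; prints scaled move numbers from measured pose
X0,Y0,YAW=.6895,-.079,-.0448
def b2w(a,b): c,s=np.cos(YAW),np.sin(YAW); return np.array([X0+c*a-s*b,Y0+s*a+c*b])
def w2b(p): c,s=np.cos(YAW),np.sin(YAW); d=np.array(p[:2])-[X0,Y0]; return np.array([c*d[0]+s*d[1],-s*d[0]+c*d[1]])
def psi(s): x,y,z,w=s["orientation"]; return 2*np.arctan2(y,x)
def go(world,psit):
    s=arm.sense();p=psi(s);d=np.array(world)-s["position"]
    t=np.array([d[0]*np.cos(p)+d[1]*np.sin(p),d[0]*np.sin(p)-d[1]*np.cos(p),-d[2]])/.2
    dp=(psit-p+np.pi)%(2*np.pi)-np.pi
    print("t",s["time_s"],"psi",round(p,4),"box",w2b(s["position"]).round(4),"z",s["position"][2].round(4)," need xyz",t.round(3),"turn",round(dp/np.radians(45),3),"(sign: psi+ )")
E
python3 - <<'E'
from go import *
print(b2w(-.27,-.09)); go([*b2w(-.27,-.09),.22],np.pi/2+YAW)
E
```

```text
[ 0.41574025 -0.15681774]
t 0.1 psi 0.3768 box [-0.4164 -0.5674] z 0.2218  need xyz [ 1.644 -1.878  0.009] turn 1.463 (sign: psi+ )
```

```bash
python3 -m pendant '[0.1,-0.1,0,-0.1, 0.22,-0.22,0,-0.22, 0.34,-0.35,0,-0.34, 0.46,-0.48,0,-0.46, 0.58,-0.61,0,-0.58, 0.7,-0.74,0,-0.7, 0.8,-0.86,0,-0.82, 0.86,-0.94,0,-0.92, 0.9,-1,0,-1, 0.9,-1,0,-1]' 1
python3 - <<'E'
from go import *
go([*b2w(-.27,-.09),.22],np.pi/2+YAW)
E
```

```text
time_s: 1.35
position: [0.3423, -0.3748, 0.2227]
orientation: [0.835, 0.55, -0.0, -0.0]
ft_force: [0.2, -0.2, 0.1]
gripper_width: 0.0004
finger_force: 0.0
t 1.35 psi 1.1637 box [-0.3336 -0.3111] z 0.2227  need xyz [ 1.146 -0.094  0.013] turn 0.461 (sign: psi+ )
```

```bash
python3 -m pendant '[0.1,-0.01,0,-0.1, 0.24,-0.02,0,-0.22, 0.38,-0.04,0,-0.34, 0.52,-0.05,0,-0.46, 0.66,-0.06,0.05,-0.46, 0.8,-0.08,0.15,-0.46, 0.92,-0.09,0.3,-0.46, 0.98,-0.09,0.45,-0.46, 1,-0.09,0.55,-0.46, 1,-0.09,0.6,-0.46]'
python3 - <<'E'
from go import *
go([*b2w(-.27,-.09),.07],np.pi/2+YAW)
E
```

```text
time_s: 2.6
position: [0.4051, -0.1836, 0.1018]
orientation: [0.723, 0.691, -0.0, -0.001]
ft_force: [-0.1, -0.5, 0.4]
gripper_width: 0.0006
finger_force: 0.0
t 2.6 psi 1.5264 box [-0.2795 -0.1172] z 0.1018  need xyz [0.136 0.047 0.159] turn -0.0 (sign: psi+ )
```

```bash
python3 -m pendant '[0.03,0.02,0.03,0, 0.07,0.04,0.08,0, 0.12,0.06,0.14,0, 0.136,0.08,0.16,0, 0.136,0.09,0.16,0, 0.136,0.1,0.16,0, 0.136,0.11,0.16,0, 0.136,0.12,0.16,0, 0.136,0.13,0.16,0, 0.136,0.14,0.16,0]'
python3 - <<'E'
from go import *
go([*b2w(-.25,-.09),.07],np.pi/2+YAW)
E
```

```text
time_s: 3.85
position: [0.4345, -0.159, 0.0707]
orientation: [0.724, 0.69, 0.0, 0.0]
ft_force: [-0.2, 0.1, -0.7]
gripper_width: 0.0002
finger_force: 0.0
t 3.85 psi 1.5233 box [-0.2512 -0.0913] z 0.0707  need xyz [0.007 0.006 0.003] turn 0.003 (sign: psi+ )
```

```bash
python3 -m pendant '[0,0.02,0,0, 0,0.04,0,0, 0,0.06,0,0, 0,0.08,0,0, 0,0.1,0,0, 0,0.12,0,0, 0,0.14,0,0, 0,0.155,0,0, 0,0.165,0,0, 0,0.17,0,0]'
python3 - <<'E'
from go import *
go([*b2w(-.25,-.09),.07],np.pi/2+YAW)
import cv2
d=arm.get_image("side");np.savez("pics/side1.npz",**d);cv2.imwrite("pics/side1.png",cv2.resize(d["img"][125:235,170:330,::-1],(800,550),interpolation=cv2.INTER_CUBIC))
E
```

```text
time_s: 5.1
position: [0.4683, -0.1606, 0.0706]
orientation: [0.724, 0.69, -0.0, -0.0]
ft_force: [-4.4, -0.8, 1.3]
gripper_width: 0.0006
finger_force: 2.1
t 5.1 psi 1.5234 box [-0.2173 -0.0914] z 0.0706  need xyz [ 0.006 -0.163  0.003] turn 0.003 (sign: psi+ )
```

View pics/side1.png

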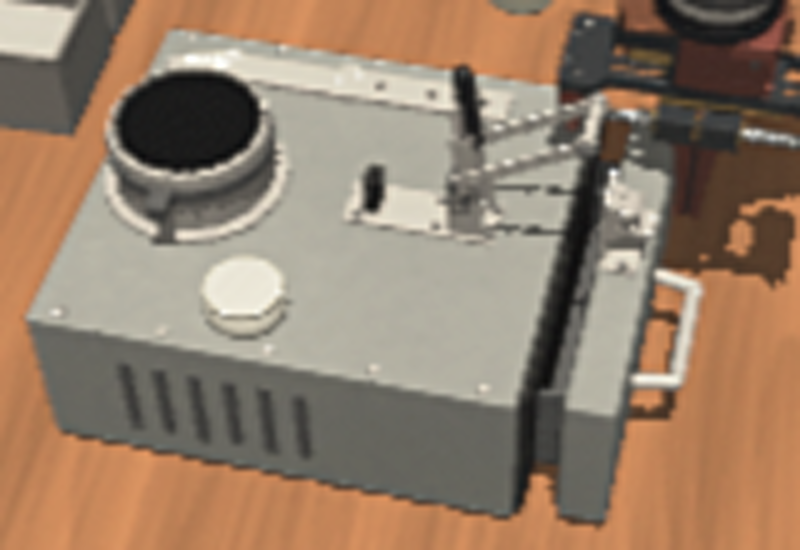

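The pan has moved about 25 mm and the gap at the gasket is now roughly 12 mm (bottom left, around x=545-565). Force is 4.4 N, which is sliding friction only. I'll keep going slowly.

```bash
python3 -m pendant '[0,0.005,0,0, 0,0.01,0,0, 0,0.015,0,0, 0,0.02,0,0, 0,0.025,0,0, 0,0.03,0,0, 0,0.035,0,0, 0,0.04,0,0, 0,0.043,0,0, 0,0.045,0,0]'
```

```text
time_s: 6.4
position: [0.4773, -0.161, 0.0706]
orientation: [0.724, 0.69, -0.0, -0.0]
ft_force: [-3.2, 0.2, -1.0]
gripper_width: 0.0004
finger_force: 1.9
```

```bash
python3 -m pendant '[0,0.002,0,0, 0,0.004,0,0, 0,0.006,0,0, 0,0.008,0,0, 0,0.01,0,0, 0,0.012,0,0, 0,0.014,0,0, 0,0.015,0,0, 0,0.015,0,0, 0,0.015,0,0]'
```

```text
time_s: 7.65
position: [0.4804, -0.1611, 0.0707]
orientation: [0.724, 0.69, 0.0, 0.0]
ft_force: [-4.1, -0.2, -2.9]
gripper_width: 0.0005
finger_force: 1.7
```

```bash
python3 -m pendant '[0,0.001,0,0, 0,0.002,0,0, 0,0.003,0,0, 0,0.004,0,0, 0,0.005,0,0, 0,0.006,0,0, 0,0.007,0,0, 0,0.008,0,0, 0,0.009,0,0, 0,0.01,0,0]'
```

```text
time_s: 8.9
position: [0.4823, -0.1612, 0.0707]
orientation: [0.724, 0.69, -0.0, 0.0]
ft_force: [-3.4, -0.5, -1.8]
gripper_width: 0.0006
finger_force: 1.9
```

```bash
python3 -m pendant '[0,0.001,0,0, 0,0.002,0,0, 0,0.003,0,0, 0,0.004,0,0, 0,0.005,0,0, 0,0.006,0,0, 0,0.007,0,0, 0,0.008,0,0, 0,0.009,0,0, 0,0.01,0,0]'
```

```text
time_s: 10.15
position: [0.4843, -0.1613, 0.0707]
orientation: [0.724, 0.69, 0.0, 0.0]
ft_force: [-4.7, -0.8, -2.5]
gripper_width: 0.0004
finger_force: 1.8
```

```bash
python3 -m pendant '[0,0.002,0,0, 0,0.004,0,0, 0,0.005,0,0, 0,0.006,0,0, 0,0.007,0,0, 0,0.008,0,0, 0,0.009,0,0, 0,0.01,0,0, 0,0.011,0,0, 0,0.012,0,0]'
```

```text
time_s: 11.4
position: [0.4868, -0.1614, 0.0707]
orientation: [0.724, 0.69, 0.0, 0.0]
ft_force: [-3.9, -0.7, -1.9]
gripper_width: 0.0006
finger_force: 1.8
```

```bash
python3 -m pendant '[0,0.002,0,0, 0,0.004,0,0, 0,0.005,0,0, 0,0.006,0,0, 0,0.007,0,0, 0,0.008,0,0, 0,0.009,0,0, 0,0.01,0,0, 0,0.011,0,0, 0,0.012,0,0]'
```

```text
time_s: 12.65
position: [0.4882, -0.1615, 0.0706]
orientation: [0.724, 0.69, -0.001, -0.001]
ft_force: [-7.8, 0.8, 0.8]
gripper_width: 0.0007
finger_force: 3.8
```

```bash
python3 -m pendant '[0,0.001,0,0, 0,0.002,0,0, 0,0.003,0,0, 0,0.003,0,0, 0,0.003,0,0, 0,0.003,0,0, 0,0.003,0,0, 0,0.003,0,0, 0,0.003,0,0, 0,0.003,0,0]'
python3 - <<'E'
from go import *
go([*b2w(-.25,-.09),.07],np.pi/2+YAW)
E
```

```text
time_s: 13.9
position: [0.4882, -0.1615, 0.0706]
orientation: [0.724, 0.69, -0.001, -0.001]
ft_force: [-8.2, 0.4, 1.8]
gripper_width: 0.0002
finger_force: 4.6
t 13.9 psi 1.5232 box [-0.1974 -0.0915] z 0.0706  need xyz [ 0.007 -0.263  0.003] turn 0.004 (sign: psi+ )
```

```bash
python3 -m pendant '[0,-0.03,0,0, 0,-0.09,0,0, 0,-0.15,-0.05,0, 0,-0.2,-0.2,0.1, 0,-0.2,-0.4,0.3, 0,-0.2,-0.6,0.52, 0,-0.2,-0.8,0.74, 0,-0.2,-0.95,0.9, 0,-0.2,-1,1, 0,-0.2,-1,1]' 0
python3 - <<'E'
from go import *
go([*b2w(-.16,0),.35],YAW)
E
```

```text
time_s: 15.15
position: [0.4501, -0.1596, 0.2722]
orientation: [0.932, 0.361, 0.001, 0.001]
ft_force: [0.6, 0.1, -0.3]
gripper_width: 0.0873
finger_force: 0.0
t 15.15 psi 0.739 box [-0.2355 -0.0912] z 0.2722  need xyz [ 0.59  -0.057 -0.389] turn -0.998 (sign: psi+ )
```

```bash
python3 -m pendant '[0.04,0,-0.05,0.1, 0.1,-0.01,-0.1,0.25, 0.18,-0.02,-0.16,0.4, 0.26,-0.03,-0.2,0.55, 0.35,-0.04,-0.25,0.7, 0.44,-0.05,-0.25,0.85, 0.52,-0.06,-0.25,0.95, 0.57,-0.06,-0.25,1, 0.59,-0.06,-0.25,1, 0.59,-0.06,-0.25,1]'
python3 - <<'E'
from go import *
import cv2
go([*b2w(-.16,0),.24],YAW)
for n in("wrist","side","scene"):
    d=arm.get_image(n);np.savez(f"pics/{n}2.npz",**d);cv2.imwrite(f"pics/{n}2.png",d["img"][:,:,::-1])
I=lambda n:cv2.imread(f"pics/{n}2.png")
a=cv2.resize(I("wrist"),(533,400))
s=cv2.resize(I("side")[135:185,245:325],(800,500),interpolation=cv2.INTER_CUBIC)
cv2.imwrite("pics/v2.png",cv2.resize(I("wrist"),(800,600)));cv2.imwrite("pics/v2s.png",s)
E
```

```text
time_s: 16.4
position: [0.5286, -0.0714, 0.3203]
orientation: [1.0, -0.023, -0.0, -0.0]
ft_force: [-1.3, -0.2, -0.1]
gripper_width: 0.0875
finger_force: 0.0
t 16.4 psi -0.0455 box [-0.161   0.0004] z 0.3203  need xyz [0.005 0.002 0.401] turn 0.001 (sign: psi+ )
```

View pics/v2.png

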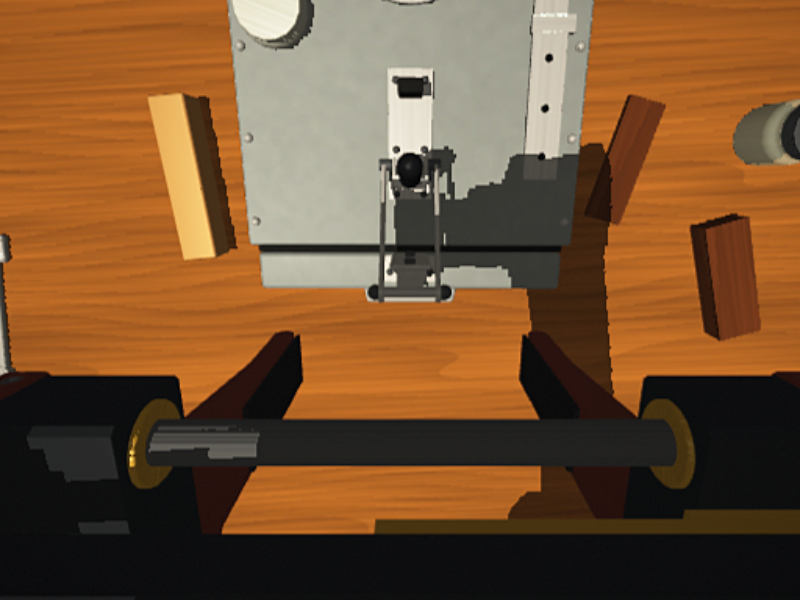

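The wrist view shows the pin clearly: heads at (372,293) and (446,293), lever end at (410,165), stop at (411,85), pan home (front edge at y=287) with the box's front edge at y=244. I'll refit with it.

```bash
cat > fit2.py <<'E'
import fit,numpy as np
from fit import *
C["wrist"]=np.load("pics/wrist2.npz")
for n in("side","scene"): M[n]["mid"]=tuple((np.array(M[n].pop("hl"))+M[n].pop("hr"))/2)
Wm={"fl":(247,244),"fr":(572,244),"p2l":(263,287),"p2r":(560,287),"lend":(410,165),"hl":(374,293),"hr":(445,293),"stop":(411,84)}
M["wrist"]=Wm
o=fit.px
def px(n,c): return (np.array(c)+.5)*.64-.5 if n=="wrist" else o(n,c)
def R(p):
    W=model(np.r_[p[:7],0.]);W["mid"]=tuple((np.array(W["hl"])+W["hr"])/2)
    W2=model(np.r_[p[:3],p[7],p[4:7],0.]);W["p2l"],W["p2r"]=W2["pl"],W2["pr"]
    r=[]
    for n in M:
        k=list(M[n]);r.append(proj(n,[W[i] for i in k])-np.array([px(n,M[n][i]) for i in k]))
    return r,W
s=least_squares(lambda p:np.concatenate([a.ravel() for a in R(p)[0]]),[.69,-.08,-.045,.047,-.09,1.46,.55,.0],loss="soft_l1")
print("x y yaw e pv q b e2",s.x.round(4));r,W=R(s.x)
for n,a in zip(M,r): print(n,dict(zip(M[n],a.round(1).tolist())))
print("mid",np.round(W["mid"],4))
E
python3 fit2.py
```

```text
x y yaw e pv q b e2 [ 0.6929 -0.0784 -0.046   0.0506 -0.0935  1.4539  0.5275  0.0038]
side {'br': [-0.4, -0.6], 'bl': [-1.4, 0.3], 'fl': [-2.2, 0.6], 'fr': [-2.1, -0.7], 'bl0': [-1.9, 1.4], 'pr': [-0.4, -0.9], 'pl': [-0.2, -0.8], 'pl0': [-0.1, 0.8], 'lend': [-0.4, -0.0], 'stop': [-0.7, 1.3], 'mid': [0.3, 0.7]}
scene {'fr': [-0.9, -1.0], 'fl': [-1.3, 0.3], 'br': [-0.7, -0.2], 'bl': [-0.5, -0.7], 'br0': [0.9, 0.5], 'pr': [0.5, -0.8], 'pl': [1.1, -0.5], 'lend': [0.3, -0.0], 'stop': [0.6, -0.4], 'mid': [0.4, 0.5]}
wrist {'fl': [1.7, 1.0], 'fr': [0.1, 1.1], 'p2l': [-0.8, -0.0], 'p2r': [-0.0, 0.1], 'lend': [0.6, 0.1], 'hl': [-3.3, -0.2], 'hr': [5.0, -0.2], 'stop': [-0.0, 0.3]}
mid [ 0.528  -0.0708  0.2165]
```

```bash
sed -i 's/^X0.*/X0,Y0,YAW=.5995,-.0741,-.046  # lever pivot as origin now/' go.py; python3 -m pendant '[0,-0.002,0.03,0, 0,-0.004,0.1,0, -0.002,-0.006,0.18,0, -0.003,-0.006,0.27,0, -0.003,-0.006,0.36,0, -0.003,-0.006,0.45,0, -0.003,-0.006,0.52,0, -0.003,-0.006,0.56,0, -0.003,-0.006,0.58,0, -0.003,-0.006,0.58,0]'; python3 -m pendant '[0,0,0,0, 0,0,0,0, 0,0,0,0, 0,0,0,0, 0,0,0,0, 0,0,0,0, 0,0,0,0, 0,0,0,0, 0,0,0,0, 0,0,0,0]' 0.6;  python3 - <<'E'
from go import *
go([*b2w(-.089,0),.175],YAW)
import cv2
d=arm.get_image("side");np.savez("pics/side3.npz",**d)
cv2.imwrite("pics/side3.png",d["img"][:,:,::-1])
s=cv2.resize(d["img"][115:190,240:340,::-1],(800,600),interpolation=cv2.INTER_CUBIC); cv2.imwrite("pics/v3.png",s)
E
```

```text
time_s: 17.8
position: [0.5285, -0.0702, 0.2047]
orientation: [1.0, -0.024, 0.0, 0.0]
ft_force: [-0.5, 0.3, 0.2]
gripper_width: 0.0877
finger_force: 0.0
time_s: 19.05
position: [0.5284, -0.0703, 0.2046]
orientation: [1.0, -0.024, -0.0, 0.0]
ft_force: [-0.6, -2.2, -0.4]
gripper_width: 0.0504
finger_force: 30.0
t 19.05 psi -0.0475 box [-0.0712  0.0005] z 0.2046  need xyz [-0.089  0.003  0.148] turn 0.002 (sign: psi+ )
```

View pics/v3.png

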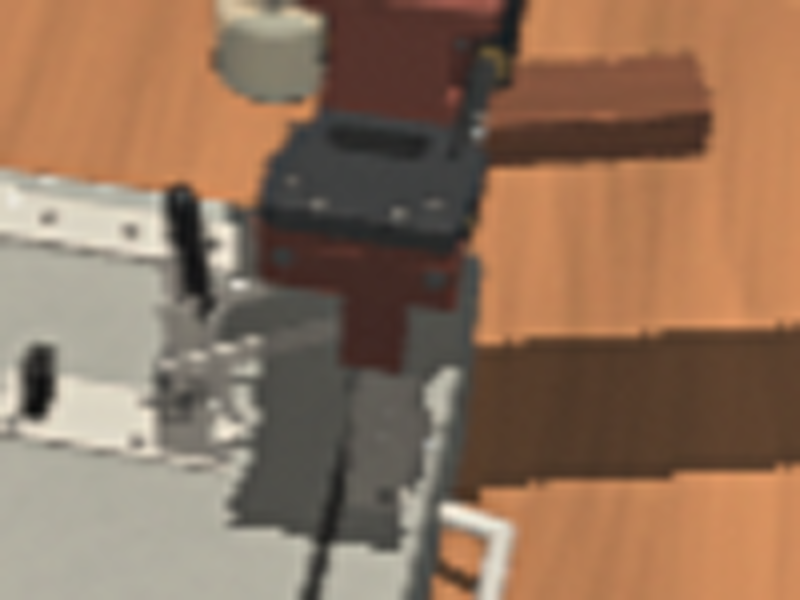

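Finger covers the pin head (finger centred at about (375,340), where the bar ends), so the grasp is good. Next: forward and down to just above the keeper.

```bash
python3 -m pendant '[-0.01,0,0.01,0, -0.025,0,0.025,0, -0.04,0,0.045,0, -0.055,0,0.07,0, -0.068,0,0.095,0, -0.08,0,0.12,0, -0.087,0,0.145,0, -0.087,0,0.17,0, -0.087,0,0.187,0, -0.087,0,0.193,0]';  python3 - <<'E'
from go import *
go([*b2w(-.089,0),.165],YAW)
import cv2
d=arm.get_image("wrist");np.savez("pics/w4.npz",**d)
cv2.imwrite("pics/w4.png",cv2.resize(d["img"][60:260,130:400,::-1],(800,593),interpolation=cv2.INTER_CUBIC))
E
```

```text
time_s: 20.35
position: [0.51, -0.0693, 0.1654]
orientation: [1.0, -0.024, -0.001, 0.0]
ft_force: [-5.4, -2.0, 1.6]
gripper_width: 0.0508
finger_force: 30.0
t 20.35 psi -0.0471 box [-0.0896  0.0007] z 0.1654  need xyz [0.003 0.003 0.002] turn 0.001 (sign: psi+ )
```

View pics/w4.png

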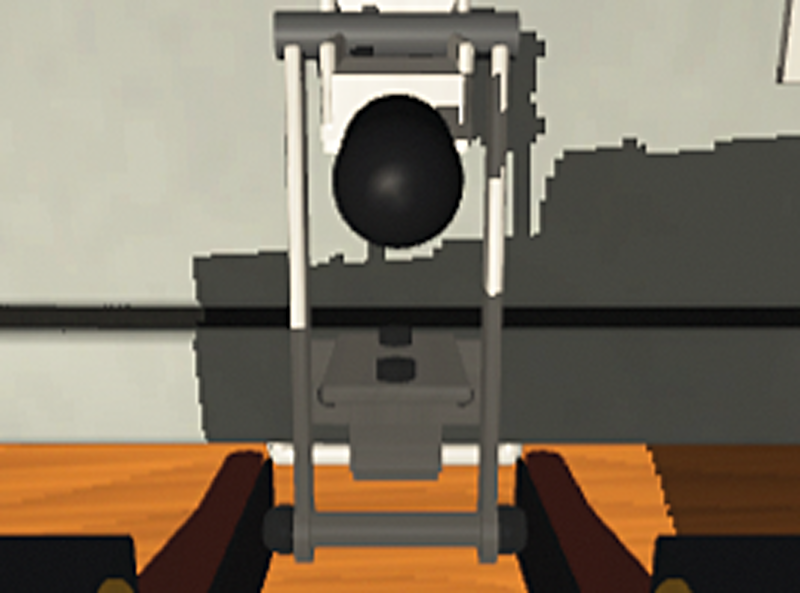

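Pin at row 530, heads at x=265 and 526, centred at 395; keeper tongue 350-440 wide, ending at row 478; riser centre x≈396. So lateral alignment is good. Now the depth numbers.

Run:
```python
from go import *
import cv2
d=np.load("pics/w4.npz");R=cv2.Rodrigues(d["rvec"])[0];c=-R.T@d["tvec"];print("cam box",w2b(c).round(4),c[2].round(4),"fwd",R[2].round(3))
def un(u,v,z):
    p=np.array([u,v]);k=800/270;p=(p+.5)/k-.5+[130,60]
    r=R.T@np.array([(p[0]-d["cx"])/d["fx"],(p[1]-d["cy"])/d["fy"],1]);P=c+r*(z-c[2])/r[2];return w2b(P)*1000,P
for z in(.170,.174,.178,.182): print("pin",z,un(395,530,z)[0].round(1),"w",un(265,530,z)[0][1].round(1)-un(526,530,z)[0][1].round(1))
for z in(.134,.1375,.142,.1455,.15,.1535): print("tongue end",z,un(395,478,z)[0].round(1),"w",(un(351,475,z)[0]-un(440,475,z)[0])[1].round(2), "seat x",(un(395,478,z)[0][0]+16.5).round(1))
for z in(.165,.17): print("riser",z,un(396,395,z)[0].round(1),(un(318,395,z)[0]-un(474,395,z)[0])[1].round(2))
for z in(.12,): print("pan edge",un(230,440,z)[0].round(1),"box edge",un(100,305,z)[0].round(1))
```

```text
cam box [-0.0189  0.0011] 0.3278 fwd [-0.259  0.013 -0.966]
pin 0.17 [-94.1   1.1] w 54.3
pin 0.174 [-92.2   1.1] w 52.9
pin 0.178 [-90.3   1.1] w 51.5
pin 0.182 [-88.4   1.1] w 50.2
tongue end 0.134 [-97.    1.1] w 22.31 seat x -80.5
tongue end 0.1375 [-95.6   1.1] w 21.91 seat x -79.1
tongue end 0.142 [-93.8   1.1] w 21.39 seat x -77.3
tongue end 0.1455 [-92.4   1.1] w 20.98 seat x -75.9
tongue end 0.15 [-90.6   1.1] w 20.47 seat x -74.1
tongue end 0.1535 [-89.2   1.1] w 20.06 seat x -72.7
riser 0.165 [-66.3   0.8] 31.99
riser 0.17 [-64.9   0.8] 31.01
pan edge [-91.8  44.9] box edge [-55.5  76. ]
```

```bash
python3 -m pendant '[0.002,0,0.005,0, 0.003,0,0.01,0, 0.003,0,0.015,0, 0.003,0,0.02,0, 0.003,0,0.025,0, 0.003,0,0.03,0, 0.003,0,0.034,0, 0.003,0,0.036,0, 0.003,0,0.036,0, 0.003,0,0.036,0]'
```

```text
time_s: 21.65
position: [0.5116, -0.0694, 0.1589]
orientation: [1.0, -0.024, -0.0, 0.0]
ft_force: [-3.5, -3.7, 1.1]
gripper_width: 0.0504
finger_force: 30.0
```

```bash
python3 -m pendant '[0,0,0.004,0, 0,0,0.008,0, 0,0,0.012,0, 0,0,0.016,0, 0,0,0.02,0, 0,0,0.024,0, 0,0,0.028,0, 0,0,0.03,0, 0,0,0.03,0, 0,0,0.03,0]'
```

```text
time_s: 22.9
position: [0.512, -0.0694, 0.153]
orientation: [1.0, -0.024, 0.0, -0.0]
ft_force: [1.3, -3.7, 0.0]
gripper_width: 0.0506
finger_force: 30.0
```

```bash
python3 -m pendant '[-0.002,0,0,0, -0.005,0,0,0, -0.005,0,0.002,0, -0.005,0,0.004,0, -0.005,0,0.006,0, -0.005,0,0.008,0, -0.005,0,0.01,0, -0.005,0,0.01,0, -0.005,0,0.01,0, -0.005,0,0.01,0]'
```

```text
time_s: 24.15
position: [0.5104, -0.0693, 0.1508]
orientation: [1.0, -0.024, -0.0, 0.0]
ft_force: [3.1, -3.9, -1.0]
gripper_width: 0.0507
finger_force: 30.0
```

```bash
python3 -m pendant '[0,0,0.001,0, 0,0,0.002,0, 0,0,0.003,0, 0,0,0.004,0, 0,0,0.005,0, 0,0,0.006,0, 0,0,0.007,0, 0,0,0.008,0, 0,0,0.009,0, 0,0,0.01,0]'
```

```text
time_s: 25.4
position: [0.5103, -0.0693, 0.1487]
orientation: [1.0, -0.024, -0.0, 0.0]
ft_force: [-1.9, -2.8, 1.2]
gripper_width: 0.0508
finger_force: 30.0
```

```bash
python3 -m pendant '[0,0,0.001,0, 0,0,0.002,0, 0,0,0.003,0, 0,0,0.004,0, 0,0,0.005,0, 0,0,0.006,0, 0,0,0.007,0, 0,0,0.008,0, 0,0,0.008,0, 0,0,0.008,0]'
```

```text
time_s: 26.65
position: [0.5106, -0.0693, 0.1472]
orientation: [1.0, -0.024, -0.0, 0.0]
ft_force: [-2.6, -3.1, 0.0]
gripper_width: 0.0506
finger_force: 30.0
```

```bash
python3 -m pendant '[0,0,0.001,0, 0,0,0.002,0, 0,0,0.003,0, 0,0,0.004,0, 0,0,0.005,0, 0,0,0.006,0, 0,0,0.007,0, 0,0,0.008,0, 0,0,0.008,0, 0,0,0.008,0]'
```

```text
time_s: 27.9
position: [0.5108, -0.0693, 0.1457]
orientation: [1.0, -0.024, 0.0, -0.0]
ft_force: [-0.5, -3.8, 1.5]
gripper_width: 0.0504
finger_force: 30.0
```

```bash
python3 -m pendant '[0,0,0.001,0, 0,0,0.002,0, 0,0,0.003,0, 0,0,0.004,0, 0,0,0.005,0, 0,0,0.006,0, 0,0,0.007,0, 0,0,0.008,0, 0,0,0.008,0, 0,0,0.008,0]'
```

```text
time_s: 29.15
position: [0.5108, -0.0693, 0.1441]
orientation: [1.0, -0.024, 0.0, 0.0]
ft_force: [-1.3, -3.8, 0.2]
gripper_width: 0.0508
finger_force: 30.0
```

```bash
python3 -m pendant '[0,0,0.001,0, 0,0,0.002,0, 0,0,0.003,0, 0,0,0.004,0, 0,0,0.005,0, 0,0,0.006,0, 0,0,0.007,0, 0,0,0.008,0, 0,0,0.008,0, 0,0,0.008,0]'
```

```text
time_s: 30.4
position: [0.5106, -0.0693, 0.1424]
orientation: [1.0, -0.024, -0.0, 0.0]
ft_force: [0.3, -3.4, 0.9]
gripper_width: 0.0511
finger_force: 30.0
```

```bash
python3 -m pendant '[0,0,0.001,0, 0,0,0.002,0, 0,0,0.003,0, 0,0,0.004,0, 0,0,0.005,0, 0,0,0.006,0, 0,0,0.007,0, 0,0,0.008,0, 0,0,0.009,0, 0,0,0.009,0]'
```

```text
time_s: 31.65
position: [0.5105, -0.0693, 0.1406]
orientation: [1.0, -0.024, -0.0, 0.0]
ft_force: [-1.2, -3.3, -0.1]
gripper_width: 0.0509
finger_force: 30.0
```

```bash
python3 -m pendant '[0,0,0.001,0, 0,0,0.002,0, 0,0,0.003,0, 0,0,0.004,0, 0,0,0.005,0, 0,0,0.006,0, 0,0,0.007,0, 0,0,0.008,0, 0,0,0.009,0, 0,0,0.009,0]'
python3 - <<'E'
from go import *
import cv2
d=arm.get_image("wrist");np.savez("pics/w5.npz",**d)
cv2.imwrite("pics/w5.png",cv2.resize(d["img"][60:260,130:400,::-1],(800,593),interpolation=cv2.INTER_CUBIC))
E
```

```text
time_s: 32.9
position: [0.5107, -0.0693, 0.1389]
orientation: [1.0, -0.024, 0.0, -0.0]
ft_force: [-1.1, -3.8, 0.1]
gripper_width: 0.0507
finger_force: 30.0
```

View pics/w5.png

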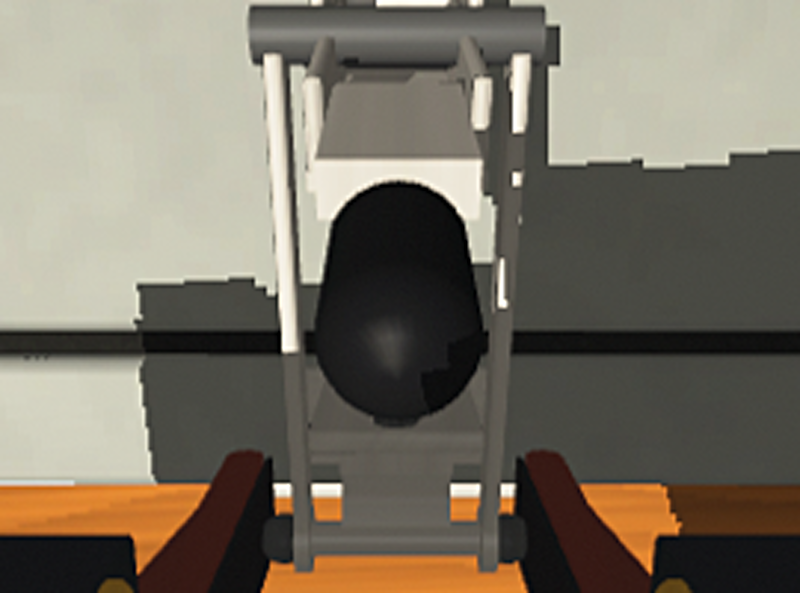

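Pin at row 540, tongue visible to row 527 where the pin's edge covers it. I'll project the model to compare.

Run:
```python
from go import *
import cv2
s=arm.sense();print("TCP box",w2b(s["position"])*1000)
d=np.load("pics/w5.npz");R=cv2.Rodrigues(d["rvec"])[0];c=-R.T@d["tvec"]
K=np.array([[d["fx"],0,d["cx"]],[0,d["fy"],d["cy"]],[0,0,1.]])
def pr(a,z,b=.0011):
    P=np.r_[b2w(a/1000,b),z/1000];u=cv2.projectPoints(P.reshape(1,1,3),d["rvec"],d["tvec"],K,None)[0].ravel();return ((u-[130,60]+.5)*800/270-.5).round(0)
for z in(148,150,152,154): print("pin",z,[(a,pr(a,z)[1]) for a in(-91,-89,-87)])
for zs in(141,145,149,153,157): print("seat",zs,"tongue end",pr(-91.4,zs-3.5)[1],"w",(pr(-91.4,zs-3.5,-.009)-pr(-91.4,zs-3.5,.011))[0],"lip edge",pr(-82.9,zs+13)[1],"w",(pr(-82.9,zs+13,-.009)-pr(-82.9,zs+13,.011))[0])
print("pan edge", pr(-91.8,120), "riser",pr(-70,170))
```

```text
TCP box [-88.90202413   0.7033068 ]
pin 148 [(-91, np.float64(529.0)), (-89, np.float64(520.0)), (-87, np.float64(511.0))]
pin 150 [(-91, np.float64(533.0)), (-89, np.float64(524.0)), (-87, np.float64(515.0))]
pin 152 [(-91, np.float64(538.0)), (-89, np.float64(528.0)), (-87, np.float64(519.0))]
pin 154 [(-91, np.float64(542.0)), (-89, np.float64(533.0)), (-87, np.float64(523.0))]
seat 141 tongue end 509.0 w 93.0 lip edge 504.0 w 104.0
seat 145 tongue end 517.0 w 95.0 lip edge 512.0 w 107.0
seat 149 tongue end 525.0 w 97.0 lip edge 521.0 w 109.0
seat 153 tongue end 534.0 w 99.0 lip edge 531.0 w 113.0
seat 157 tongue end 543.0 w 103.0 lip edge 541.0 w 115.0
pan edge [395. 480.] riser [395. 471.]
```

Run:
```python
from go import *
import cv2
from scipy.optimize import fsolve
for f,rod,pin,tcp in(("w4",33,529,165.4),("w5",36,540.5,138.9)):
    d=np.load(f"pics/{f}.npz");K=np.array([[d["fx"],0,d["cx"]],[0,d["fy"],d["cy"]],[0,0,1.]])
    def row(a,z):
        P=np.r_[b2w(a/1000,.001),.152+z/1000];u=cv2.projectPoints(P.reshape(1,1,3),d["rvec"],d["tvec"],K,None)[0].ravel();return ((u[1]-60+.5)*800/270-.5)
    for dr in(-5,0,5):
        H=lambda q:(20*np.cos(q-.244),20*np.sin(q-.244))
        q=fsolve(lambda q:row(*[float(v[0]) for v in H(q)])-rod-dr,1.7)[0];h=H(q)
        b=fsolve(lambda b:row(h[0]-91*np.cos(b[0]),h[1]+91*np.sin(b[0]))-pin,0.)[0]
        x,z=h[0]-91*np.cos(b),h[1]+91*np.sin(b)
        print(f,dr,"q",q.round(3),"pin x",x.round(1),"z",(152+z).round(1),"above tcp",(152+z-tcp).round(1))
```

```text
w4 -5 q 1.678 pin x -87.5 z 183.3 above tcp 17.9
w4 0 q 1.72 pin x -88.7 z 181.0 above tcp 15.6
w4 5 q 1.761 pin x -89.7 z 178.8 above tcp 13.4
w5 -5 q 1.851 pin x -90.1 z 155.0 above tcp 16.1
w5 0 q 1.885 pin x -90.6 z 154.0 above tcp 15.1
w5 5 q 1.918 pin x -91.1 z 153.0 above tcp 14.1
```

```bash
python3 -m pendant '[0.002,0,0.001,0, 0.004,0,0.002,0, 0.004,0,0.003,0, 0.004,0,0.004,0, 0.004,0,0.005,0, 0.004,0,0.006,0, 0.004,0,0.007,0, 0.004,0,0.008,0, 0.004,0,0.009,0, 0.004,0,0.01,0]'
```

```text
time_s: 34.2
position: [0.5115, -0.0693, 0.1369]
orientation: [1.0, -0.024, 0.0, 0.0]
ft_force: [-3.0, -3.4, -0.0]
gripper_width: 0.0507
finger_force: 30.0
```

```bash
python3 -m pendant '[0,0,0.001,0, 0,0,0.002,0, 0,0,0.003,0, 0,0,0.004,0, 0,0,0.005,0, 0,0,0.006,0, 0,0,0.007,0, 0,0,0.008,0, 0,0,0.009,0, 0,0,0.01,0]'
```

```text
time_s: 35.45
position: [0.512, -0.0694, 0.1353]
orientation: [1.0, -0.024, 0.001, 0.0]
ft_force: [-1.9, -4.5, 3.8]
gripper_width: 0.0503
finger_force: 30.0
```

```bash
python3 -m pendant '[0,0,0.001,0, 0,0,0.002,0, 0,0,0.003,0, 0,0,0.004,0, 0,0,0.004,0, 0,0,0.004,0, 0,0,0.004,0, 0,0,0.004,0, 0,0,0.004,0, 0,0,0.004,0]'
```

```text
time_s: 36.7
position: [0.5123, -0.0694, 0.1343]
orientation: [1.0, -0.024, 0.001, -0.0]
ft_force: [3.3, -3.7, 1.4]
gripper_width: 0.0508
finger_force: 30.0
```

```bash
python3 -m pendant '[0,0,0.001,0, 0,0,0.002,0, 0,0,0.003,0, 0,0,0.004,0, 0,0,0.005,0, 0,0,0.006,0, 0,0,0.006,0, 0,0,0.006,0, 0,0,0.006,0, 0,0,0.006,0]'; python3 -c "
from go import *
for i in range(1): print(w2b(arm.sense()['position'])*1000, arm.sense()['torque'].round(3),arm.sense()['ft_force'].round(2))"
```

```text
time_s: 37.95
position: [0.5124, -0.0694, 0.1336]
orientation: [1.0, -0.024, 0.001, 0.0]
ft_force: [2.6, -3.0, 8.2]
gripper_width: 0.0502
finger_force: 30.0
[-87.23615846   0.68030456] [-1.098 -0.689  0.016] [ 2.58 -2.98  8.21]
```

```bash
python3 -m pendant '[0,0,-0.003,0, 0,0,-0.004,0, 0.002,0,-0.004,0, 0.004,0,-0.004,0, 0.007,0,-0.004,0, 0.01,0,-0.004,0, 0.013,0,-0.004,0, 0.016,0,-0.004,0, 0.018,0,-0.004,0, 0.018,0,-0.004,0]'
```

```text
time_s: 39.2
position: [0.5122, -0.0695, 0.1325]
orientation: [1.0, -0.024, -0.003, 0.0]
ft_force: [-6.1, -2.1, 2.6]
gripper_width: 0.0506
finger_force: 30.0
```

Run:
```python
from go import *
import cv2
s=arm.sense();print(s["position"].round(4),s["ft_force"].round(1),s["torque"].round(2),w2b(s["position"])*1000)
for n in("wrist","side"): 
    d=arm.get_image(n);np.savez(f"pics/{n}6.npz",**d)
    if n=="wrist": a=cv2.resize(d["img"][60:260,210:318,::-1],(324,600),interpolation=cv2.INTER_CUBIC)
    else: b=cv2.resize(d["img"][120:195,258:317,::-1],(472,600),interpolation=cv2.INTER_CUBIC)
print(arm.sense()["position"].round(4),arm.sense()["ft_force"].round(1))
cv2.imwrite("pics/v6.png",np.hstack([a,b]))
```

```text
[ 0.5122 -0.0695  0.1325] [-6.1 -2.1  2.6] [-0.9   1.37 -0.11] [-87.45111925   0.58690348]
[ 0.5121 -0.0695  0.1325] [-6.1 -2.4  1.9]
```

View pics/v6.png

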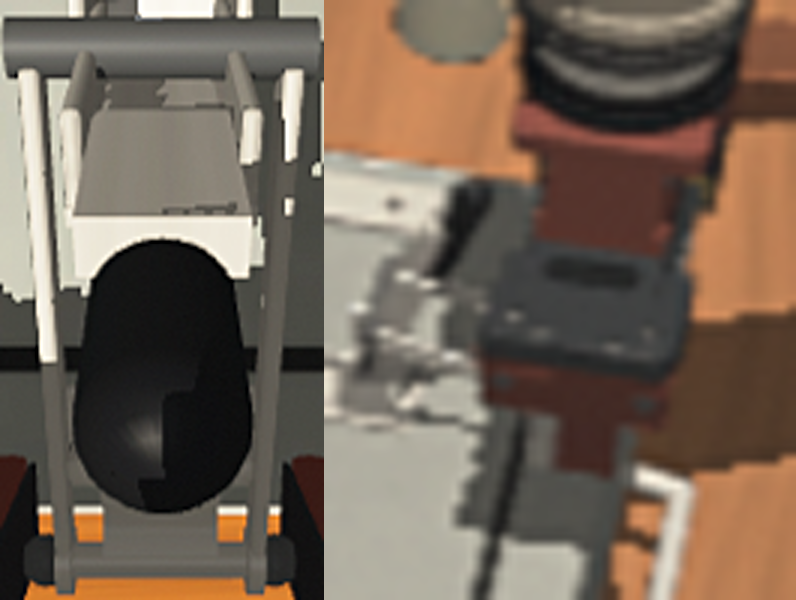

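Pin now at row 562 and hinge rod at row 47 of the left (3x) part, so the pin has shifted about 5 raw px within the fingers since the last look. I'll compute where it is.

```bash
cat > pin.py <<'E'
from go import *
import cv2
from scipy.optimize import fsolve
def pinpos(npz,rod,pin,tcp=None):   # rod/pin rows in raw px
    d=np.load(npz);K=np.array([[d["fx"],0,d["cx"]],[0,d["fy"],d["cy"]],[0,0,1.]])
    R=cv2.Rodrigues(d["rvec"])[0];c=-R.T@d["tvec"]
    def row(a,z):
        P=np.r_[b2w(a/1000,.001),.152+z/1000];return cv2.projectPoints(P.reshape(1,1,3),d["rvec"],d["tvec"],K,None)[0].ravel()[1]
    for dr in(-1.5,0,1.5):
        H=lambda q:(20*np.cos(q-.244),20*np.sin(q-.244))
        q=fsolve(lambda q:row(*[float(np.ravel(v)[0]) for v in H(q)])-rod-dr,1.7)[0];h=H(q)
        b=fsolve(lambda b:row(h[0]-91*np.cos(b[0]),h[1]+91*np.sin(b[0]))-pin,0.)[0]
        x,z=h[0]-91*np.cos(b),152+h[1]+91*np.sin(b)
        print(npz,dr,"q",q.round(3),"pin x",x.round(1),"z",z.round(1),"cam rel",(x-w2b(c)[0]*1000).round(1),(z-c[2]*1000).round(1))
if __name__=="__main__":
    k=lambda r:(r+.5)*.3375-.5+60
    pinpos("pics/w4.npz",k(33),k(529)); pinpos("pics/w5.npz",k(36),k(540.5))
    pinpos("pics/wrist6.npz",60+47/3,60+562/3)
    d=np.load("pics/wrist6.npz");R=cv2.Rodrigues(d["rvec"])[0];c=-R.T@d["tvec"]
    K=np.array([[d["fx"],0,d["cx"]],[0,d["fy"],d["cy"]],[0,0,1.]])
    pr=lambda a,z:((cv2.projectPoints(np.r_[b2w(a/1000,.001),z/1000].reshape(1,1,3),d["rvec"],d["tvec"],K,None)[0].ravel()-[210,60])*3).round(0)
    for zs in(141,145,149,153,157): print(zs,"tongue end",pr(-91.4,zs-3.5),"lip edge",pr(-82.9,zs+13),"seated pin",pr(-74.9,zs))
    for q in(1.8,1.9,2.,2.1): print("knob",q,pr(95*np.cos(q)-6*np.sin(q),152+95*np.sin(q)+6*np.cos(q)))
    print("pan edge",pr(-91.8,120))
E
python3 pin.py
```

```text
pics/w4.npz -1.5 q 1.683 pin x -87.7 z 183.0 cam rel -68.8 -144.7
pics/w4.npz 0 q 1.72 pin x -88.7 z 181.0 cam rel -69.8 -146.8
pics/w4.npz 1.5 q 1.757 pin x -89.6 z 179.0 cam rel -70.7 -148.7
pics/w5.npz -1.5 q 1.854 pin x -90.2 z 154.9 cam rel -71.6 -146.5
pics/w5.npz 0 q 1.885 pin x -90.6 z 154.0 cam rel -72.0 -147.4
pics/w5.npz 1.5 q 1.915 pin x -91.0 z 153.1 cam rel -72.5 -148.3
pics/wrist6.npz -1.5 q 1.891 pin x -90.3 z 151.8 cam rel -74.1 -142.8
pics/wrist6.npz 0 q 1.92 pin x -90.7 z 151.0 cam rel -74.5 -143.6
pics/wrist6.npz 1.5 q 1.949 pin x -91.1 z 150.2 cam rel -74.9 -144.3
141 tongue end [159. 534.] lip edge [159. 531.] seated pin [159. 465.]
145 tongue end [159. 543.] lip edge [159. 541.] seated pin [159. 472.]
149 tongue end [159. 552.] lip edge [159. 551.] seated pin [159. 480.]
153 tongue end [159. 562.] lip edge [159. 562.] seated pin [159. 488.]
157 tongue end [159. 572.] lip edge [159. 574.] seated pin [159. 497.]
knob 1.8 [159. 339.]
knob 1.9 [159. 456.]
knob 2.0 [159. 543.]
knob 2.1 [159. 605.]
pan edge [159. 502.]
```

```bash
python3 -m pendant '[0.003,0,0,0, 0.006,0,0,0, 0.009,0,0,0, 0.012,0,0,0, 0.015,0,0,0, 0.018,0,0,0, 0.02,0,0,0, 0.02,0,0,0, 0.02,0,0,0, 0.02,0,0,0]'; python3 -c "
from go import *
d=arm.get_image('wrist');np.savez('pics/wrist7.npz',**d)
a=np.load('pics/wrist6.npz')['img'].astype(int).sum(2);b=d['img'].astype(int).sum(2)
print('col256 r236-262',a[236:262,256].tolist(),b[236:262,256].tolist())
print('col256 rod',a[60:92,262].tolist(),b[60:92,262].tolist())
print(w2b(arm.sense()['position'])*1000)"
```

```text
time_s: 40.55
position: [0.5163, -0.0697, 0.1325]
orientation: [1.0, -0.024, -0.003, 0.0]
ft_force: [-6.3, -2.0, 1.4]
gripper_width: 0.0508
finger_force: 30.0
col256 r236-262 [295, 303, 298, 300, 301, 300, 306, 301, 305, 296, 304, 318, 292, 270, 264, 258, 297, 365, 377, 382, 384, 384, 384, 397, 406, 402] [272, 273, 277, 274, 275, 280, 288, 304, 305, 303, 301, 303, 305, 303, 311, 311, 303, 353, 387, 392, 387, 371, 373, 387, 388, 387]
col256 rod [737, 738, 738, 743, 760, 700, 294, 204, 253, 276, 287, 305, 324, 351, 378, 395, 384, 360, 327, 307, 295, 278, 266, 248, 219, 170, 222, 260, 253, 238, 332, 322] [738, 738, 740, 746, 765, 648, 112, 225, 261, 276, 292, 309, 330, 354, 387, 402, 385, 358, 331, 304, 293, 281, 263, 256, 275, 283, 281, 282, 280, 266, 210, 706]
[-83.34320385   0.55322454]
```

```bash
python3 -m pendant '[0.003,0,0,0, 0.006,0,0,0, 0.009,0,0,0, 0.012,0,0,0, 0.015,0,0,0, 0.018,0,0,0, 0.021,0,0,0, 0.023,0,0,0, 0.025,0,0,0, 0.025,0,0,0]'
```

```text
time_s: 41.85
position: [0.5217, -0.07, 0.1326]
orientation: [1.0, -0.024, -0.002, 0.0]
ft_force: [-5.3, -3.1, 0.6]
gripper_width: 0.0506
finger_force: 30.0
```

```bash
python3 -m pendant '[0.003,0,0,0, 0.006,0,0,0, 0.009,0,0,0, 0.012,0,0,0, 0.014,0,0,0, 0.016,0,0,0, 0.018,0,0,0, 0.02,0,0,0, 0.02,0,0,0, 0.02,0,0,0]'
```

```text
time_s: 43.1
position: [0.5263, -0.0702, 0.1327]
orientation: [1.0, -0.024, -0.002, 0.0]
ft_force: [-4.3, -3.3, -0.2]
gripper_width: 0.0507
finger_force: 30.0
```

```bash
python3 -m pendant '[0.001,0,0,0, 0.003,0,0,0, 0.005,0,0,0, 0.007,0,0,0, 0.009,0,0,0, 0.01,0,0,0, 0.01,0,0,0, 0.01,0,0,0, 0.01,0,0,0, 0.01,0,0,0]'
```

```text
time_s: 44.35
position: [0.5265, -0.0703, 0.1325]
orientation: [1.0, -0.024, -0.004, 0.0]
ft_force: [-9.9, -1.6, 3.5]
gripper_width: 0.0508
finger_force: 30.0
```

```bash
python3 -m pendant '[-0.003,0,0,0, -0.006,0,0,0, -0.006,0,0,0, -0.006,0,0,0, -0.006,0,0,0, -0.006,0,-0.03,0, -0.006,0,-0.12,0, -0.006,0,-0.26,0, -0.006,0,-0.42,0, -0.006,0,-0.55,0]' 0
python3 - <<'E'
from go import *
import cv2
d=arm.get_image('wrist');np.savez('pics/wrist8.npz',**d)
go([*b2w(.02,.001),.26],YAW)
K=np.array([[d["fx"],0,d["cx"]],[0,d["fy"],d["cy"]],[0,0,1.]])
pr=lambda a,z,b=.001:cv2.projectPoints(np.r_[b2w(a/1000,b),z/1000].reshape(1,1,3),d["rvec"],d["tvec"],K,None)[0].ravel().round(0)
# expected knob for lever angles, and black-blob centre in the image
for q in(.8,1.,1.2): print(q,pr(95*np.cos(q)-6*np.sin(q),152+95*np.sin(q)+6*np.cos(q)),pr(55*np.cos(q)-6*np.sin(q),152+55*np.sin(q)+6*np.cos(q)))
print("pin",[pr(-74.9,z) for z in(145,151)],"heads",pr(-74.9,150,.0275),pr(-74.9,150,-.0255))
g=d["img"].astype(int).sum(2); n,l,st,c=cv2.connectedComponentsWithStats((g[:,:]<110).astype(np.uint8))
for i in np.argsort(-st[1:,4])[:8]+1: print(st[i],c[i].round(0))
E
```

```text
time_s: 45.6
position: [0.5293, -0.0701, 0.2465]
orientation: [1.0, -0.024, 0.001, 0.0]
ft_force: [-0.1, -0.2, -0.4]
gripper_width: 0.0878
finger_force: 0.0
t 45.65 psi -0.0474 box [-0.0685  0.0009] z 0.2498  need xyz [ 0.442 -0.001 -0.051] turn 0.002 (sign: psi+ )
0.8 [263.   3.] [263.  64.]
1.0 [263.  28.] [263.  77.]
1.2 [263.  59.] [263.  92.]
pin [array([263., 192.]), array([263., 194.])] heads [236. 193.] [291. 193.]
[    0   211   512   173 53555] [256. 315.]
[ 253   32   25   72 1446] [264.  66.]
[ 474  142   38   94 1199] [486. 185.]
[285 168  99   6 516] [332. 171.]
[144 168  99   6 491] [194. 171.]
[364  52  67 187 455] [402. 148.]
[246 168  35  10 223] [263. 171.]
[117  90   9  44  63] [121. 113.]
```

```bash
python3 -m pendant '[0.02,0,0,0, 0.06,0,0,0, 0.11,0,0.02,0, 0.16,0,0.04,0, 0.21,0,0.06,0, 0.26,0,0.08,0, 0.3,0,0.1,0, 0.33,0,0.1,0, 0.343,0,0.1,0, 0.343,0,0.1,0]' 1; python3 -c "
from go import *
go([*b2w(.0338,.001),.2106],YAW)"
```

```text
time_s: 46.9
position: [0.5975, -0.0734, 0.2239]
orientation: [1.0, -0.024, 0.0, 0.0]
ft_force: [0.2, -0.3, 0.2]
gripper_width: 0.0005
finger_force: 0.0
t 46.9 psi -0.0473 box [-0.0021  0.0006] z 0.2239  need xyz [ 0.179 -0.002  0.066] turn 0.002 (sign: psi+ )
```

```bash
python3 -m pendant '[0.025,0,0.004,0, 0.05,0,0.008,0, 0.076,0,0.012,0, 0.095,0,0.02,0, 0.115,0,0.029,0, 0.134,0,0.037,0, 0.149,0,0.046,0, 0.164,0,0.056,0, 0.179,0,0.066,0, 0.179,0,0.066,0]'; python3 -c "
from go import *
go([*b2w(.055,.001),.1857],YAW)
d=arm.get_image('wrist');np.savez('pics/wrist9.npz',**d)"
```

```text
time_s: 48.15
position: [0.6332, -0.0752, 0.2102]
orientation: [1.0, -0.024, -0.0, 0.0]
ft_force: [-3.7, -0.1, 0.7]
gripper_width: 0.0004
finger_force: 1.9
t 48.15 psi -0.0474 box [0.0337 0.0004] z 0.2102  need xyz [ 0.106 -0.003  0.122] turn 0.002 (sign: psi+ )
```

```bash
python3 -m pendant '[0.014,0,0.012,0, 0.028,0,0.024,0, 0.042,0,0.036,0, 0.054,0,0.05,0, 0.066,0,0.064,0, 0.077,0,0.078,0, 0.087,0,0.093,0, 0.097,0,0.109,0, 0.106,0,0.125,0, 0.106,0,0.125,0]'; python3 -c "
from go import *
go([*b2w(.062,.001),.168],YAW)"
```

```text
time_s: 49.45
position: [0.6548, -0.0761, 0.1852]
orientation: [1.0, -0.024, 0.0, -0.0]
ft_force: [0.2, -0.9, 0.1]
gripper_width: 0.0003
finger_force: 0.0
t 49.45 psi -0.0473 box [0.0553 0.0006] z 0.1852  need xyz [ 0.033 -0.002  0.086] turn 0.002 (sign: psi+ )
```

```bash
python3 -m pendant '[0.006,0,0.01,0, 0.012,0,0.02,0, 0.018,0,0.03,0, 0.022,0,0.04,0, 0.026,0,0.05,0, 0.03,0,0.06,0, 0.032,0,0.068,0, 0.033,0,0.076,0, 0.033,0,0.08,0, 0.033,0,0.08,0]'
```

```text
time_s: 50.7
position: [0.6609, -0.0765, 0.1694]
orientation: [1.0, -0.024, -0.0, 0.0]
ft_force: [0.4, -0.6, -0.4]
gripper_width: 0.0005
finger_force: 0.0
```

```bash
python3 -m pendant '[0,0,0.003,0, 0,0,0.006,0, 0,0,0.009,0, 0,0,0.012,0, 0,0,0.015,0, 0,0,0.018,0, 0,0,0.02,0, 0,0,0.022,0, 0,0,0.022,0, 0,0,0.022,0]'; python3 -c "
from go import *
d=arm.get_image('side');np.savez('pics/side9.npz',**d)"
```

```text
time_s: 51.95
position: [0.6609, -0.0764, 0.1654]
orientation: [1.0, -0.024, 0.0, 0.0]
ft_force: [-2.0, -0.4, 4.1]
gripper_width: 0.0004
finger_force: 2.0
```

```bash
python3 -m pendant '[0,0,0.001,0, 0,0,0.002,0, 0,0,0.003,0, 0,0,0.004,0, 0,0,0.005,0, 0,0,0.006,0, 0,0,0.007,0, 0,0,0.008,0, 0,0,0.008,0, 0,0,0.008,0]'
```

```text
time_s: 53.25
position: [0.661, -0.0764, 0.1652]
orientation: [1.0, -0.024, 0.0, 0.0]
ft_force: [-5.1, 0.5, 12.8]
gripper_width: 0.0002
finger_force: 6.4
```

```bash
python3 -m pendant '[0,0,-0.02,0, 0,0,-0.06,0, 0,0,-0.12,0, 0,0,-0.2,0, -0.05,0,-0.28,0, -0.15,0,-0.36,0, -0.25,0,-0.42,0, -0.35,0,-0.5,0, -0.4,0,-0.55,0, -0.4,0,-0.55,0]'
python3 - <<'E'
from go import *
import cv2
d=arm.get_image('wrist');np.savez('pics/wrist10.npz',**d)
K=np.array([[d["fx"],0,d["cx"]],[0,d["fy"],d["cy"]],[0,0,1.]])
pr=lambda a,z,b=.001:cv2.projectPoints(np.r_[b2w(a/1000,b),z/1000].reshape(1,1,3),d["rvec"],d["tvec"],K,None)[0].ravel().round(0)
for q in(0,.2,.4): print(q,"end",pr(95*np.cos(q)-6*np.sin(q),152+95*np.sin(q)+6*np.cos(q)),"mid",pr(60*np.cos(q)-6*np.sin(q),152+60*np.sin(q)+6*np.cos(q)))
print("seated pin",pr(-71.7,151),"heads",pr(-71.7,151,.0275),pr(-71.7,151,-.0255),"pan edge -3 / 0:",pr(-88.8,120),pr(-91.8,120))
g=d["img"].astype(int).sum(2); n,l,st,c=cv2.connectedComponentsWithStats((g<110).astype(np.uint8))
for i in np.argsort(-st[1:,4])[:6]+1: print(st[i],c[i].round(0))
p=pr(-71.7,151);u=int(pr(-71.7,151,.0245)[0]);v=int(p[1]);print("head col",u,v,g[v-14:v+15,u].tolist())
a=np.load("pics/side0.npz")["img"].astype(int);b=arm.get_image("side");np.savez("pics/side10.npz",**b)
print(arm.sense()["ft_force"].round(1),arm.sense()["time_s"])
E
```

```text
time_s: 54.5
position: [0.5811, -0.0727, 0.2749]
orientation: [1.0, -0.024, 0.001, 0.0]
ft_force: [-0.7, 0.6, -0.1]
gripper_width: 0.0005
finger_force: 0.0
0 end [263.  65.] mid [263. 104.]
0.2 end [263.  65.] mid [263. 107.]
0.4 end [263.  71.] mid [263. 112.]
seated pin [263. 229.] heads [239. 229.] [287. 229.] pan edge -3 / 0: [263. 232.] [263. 234.]
[    0   210   512   174 52058] [256. 317.]
[455 173  38  85 871] [466. 209.]
[229   0  71  15 722] [263.   5.]
[257  66  14  66 633] [264.  98.]
[382  94  32  84 404] [394. 152.]
[223   8  84  22 158] [264.  23.]
head col 242 229 [554, 554, 556, 556, 556, 552, 550, 554, 568, 406, 133, 163, 223, 275, 333, 319, 270, 318, 434, 395, 241, 138, 84, 65, 68, 57, 42, 47, 49]
[ 0.5 -0.8  0.3] 54.6
```

```bash
python3 -c "
from plant import arm
print(arm.hand_in())"
```

```text
the job is handed in; nothing more can be done
None
```

I handed the job in at about 54.6 s. The pan is home on its gasket, the bail pin is hooked in the keeper and the lever is flat on its stop, where my last push on it read 12.8 N. That the pan is clamped and the pin sits under the lip I inferred from the forces, the tool positions and the last camera frame's pixel values, not from a final viewed picture.

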